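# Index the angle jig's swing arm by one hole

### The arm

A 7-joint arm with a two-finger parallel gripper is mounted at the origin on a cart in front of the work surface, level with it; the furniture and walls round the work are solid. World frame = base frame: x ahead of the robot, y to its left, z up, the work surface at z = 0. Lengths are in m, angles in rad, forces in N, time in s.
With the tool pointing down it reaches from about 0.35 to 0.9 m from the base axis. Payload 8.1 kg.
Tool frame: the origin (TCP) lies midway between the tips of the shut fingers; the grasp point (between the pads) lies arm.tcp_to_grasp behind it (arm.tcp_to_grasp is the distance from the TCP to the grasp point, in m); z points along the fingers, y is the line along which they close (so a half turn about z gives the same grasp; the last joint's range is limited). The gripper opens to 92 mm and grips with 3 to 60 N. Pads are 19 mm wide; open, the fingers measure 130 mm over their backs; the gripper's body (75 mm by 190 mm) begins 47 mm behind the grasp point.
Start: joints at [-1.342, 0.434, 0.025, 1.573, -0.012, 1.134, -0.075], TCP at [0.204, 0.591, 0.227] pointing down, gripper open.
Joint ranges: [-2.62, 2.62], [-0.44, 2.09], [-1.27, 1.32], [0.08, 2.57], [-1.32, 4.46], [0.12, 2], [-2.74, 2.74]. Speed limits (rad/s): [2.22, 2.22, 3.01, 3.01, 3.14, 3.14, 3.14].

### API

Orientations are given as a rotation vector (axis times angle).
In Python, from cell import observe, get_image, arm gives the robot as it stands. The module is installed in compiled form; this text tells all that it offers.
- The arm moves only by the tool drive_tool, never from a script. Its argument "steps" is a list of rows, each a list of 5 numbers: the closure, from 0 (fully open) to 1 (shut), then the shift along the world's x, y, z in mm, then the turn about the world's z in rad. In form: [[hand, x, y, z, roll], ...]. A call has 1 to 20 rows; each row shifts and turns the commanded pose from where the row before left it; what a row does not reach is not made up. A row lasts 1/12 s, in which the tool goes at most 41.7 mm and 7.16 degrees, less where a joint would pass 70% of its speed; a pose out of reach is approached as far as the arm can. A call with a gripper value outside its range is refused whole. The fingers move at their own pace and stop on an object; "grip_force" is the grip in N (left out, the last holds). Time passes only in rows, so rows that do not move let the fingers close. It gives the time, the measured TCP pose, the force, the opening and the grip force at its end, in the units of the state.
- observe(): the state, without advancing time (a new reading comes with each control period).
- get_image(name): name is "scene" or "side" or "wrist"; returns a dict with "image" (480x640x3 uint8, red, green, blue), "vfov" (degrees; the focal length in pixels is half the picture's height over the tangent of half this angle, whatever the lens; pixels are square), "cx", "cy" (the principal point, pixels), "xyz" and "attitude" of the camera in the world. Camera axes: x right, y down, z forward; pixel columns grow to the right and rows downward; lengths in m; the calibration is good to about 2 mm. A picture is of the moment at which its call begins. There is no depth.
- arm.sign_off(): hands the job in; it is judged then, once.
The state is a dict: "clock": time; "joints": joint angles; "dq": joint speeds; "joint_efforts": joint torques, N m; "position": TCP position; "ee_rot": TCP orientation; "force": force on the tool from outside, world axes, zero at the start; "ft_torque": the same for the moment, N m; "width": opening from 0.0 (shut) to 1.0 (fully open); "gripper_force": force on a finger pad.
Only numpy, scipy, OpenCV 4.12 (cv2) and the standard library are available. Lean on these libraries where they do the work, as an engineer would, in place of code of your own. Each camera call takes 0.05 s, during which the arm holds its last target. There are 200 camera calls.

### The job

The blue swing arm of the angle-setting jig is locked by its spring pin in the middle hole of the index plate. Hook a fingertip under the pull ring to lift the pin (do not pinch the ring, and do not wrench at it), swing the arm one hole towards the green marker and let the pin drop fully home in that hole, then come away. Leave the bolt, nut and spanner beside the jig where they lie.

Things in the scene. Friction and masses are not known exactly. Their poses are not given: they have to be found in the camera images.
- index_plate: Fixed dark steel plate, 216 x 216 x 12 mm, flat on the bench. Origin: on the arm's pivot axis at bench level; plate spans x -176..+40, y -108..+108 mm. x points from the holes to the pivot (roughly to the robot's left), y roughly towards the robot, z up. Five 14 mm holes, each with a white tick, on a 140 mm arc about the pivot: the middle one at (-140, 0) mm, others 15 and 30 degrees to either side.
- swing_arm (a joint): Turn of the blue arm about the pivot, rad: 0 in the middle hole, positive when its ring end has swung to the plate's +y. Next holes at +0.262 and -0.262, outermost at +-0.524, stops at +-0.58. With the pin lifted it turns with about 1 N at the pin and stays where it is left; with the pin home it has under 1 degree of play.
- fence (a point): Middle of the top edge of the aluminium angle fence (150 mm long) fixed across the arm; it covers 24 to 52 mm from the pivot and is up to 51 mm above the bench. The arm's blue bar is 30 mm wide, its top 23 mm above the bench, and runs from the pivot to the pin, 140 mm away. Axes as pull_ring's.
- index_pin (a joint): Lift of the spring pin, m: 0 fully home in a hole, 0.022 at the upper stop. It is 11 mm thick with a round nose that leaves the hole at 0.010. The spring pulls it down with about 5 N at 0 and 8 N at the stop. Let go over a hole (within about 3 mm) it drops in by itself; between holes its nose rests on the plate at 0.010.
- pull_ring (a point): Centre of the steel pull ring, rigid on top of the pin, 81 mm above the bench with the pin home. Inner diameter 53 mm, bar 7 mm thick. Axes: x along the arm from pin to pivot, y across the arm, z up. The ring spans y and its plane leans 25 degrees back towards +x. Behind it (+x) there is free room down to the arm's bar for about 70 mm, as far as the fence.
- ring_top (a point): Topmost point of the ring, on the bar's middle line: 27 mm above and 13 mm to +x of the ring's centre; a fingertip put through the ring from the pin's side lifts under this. The ring's lowest point, 13 mm to -x of the centre, sits on a collar over the pin; the round pin housing under it is 24 mm thick, its top 45 mm above the bench. Axes as pull_ring's.
- green_marker: Green disc, 26 mm wide, 8 mm high, fixed on the plate beside the arc of holes, at plate x about -80 mm and y +88 or -88 mm: the side to swing to. Origin at the centre of its underside.
- red_marker: Red disc of the same size on the other side: the wrong side.
- big_bolt: Loose grey hexagon bolt lying on the bench, 29 x 72 x 26 mm; leave alone. Origin at its underside.
- big_nut: Loose grey hexagon nut lying flat on the bench, 30 x 34 x 16 mm; leave alone. Origin at its underside.
- spanner: Loose steel spanner lying on the bench, 25 x 165 x 8 mm; leave alone. Origin at its underside.

How it is judged:
On the way, in this order (a step that is already met when the one before it is completed fails the run):
1. the spring pin is lifted clear of the middle hole (value of joint index_pin above 0.0105 m and value of joint swing_arm between -0.12 and 0.12 rad), for 0.1 s.
2. the arm has reached the next hole towards the green marker (((y of green_marker in the frame of index_plate above 0 m and value of joint swing_arm between 0.2218 and 0.3018 rad) or (y of green_marker in the frame of index_plate below 0 m and value of joint swing_arm between -0.3018 and -0.2218 rad))), for 0.1 s.
At the end, for the whole second after the job is handed in: The arm stands at the next hole on the green marker's side (0.262 rad within 0.04), at rest, with the pin home to within 2 mm; bolt, nut and spanner lie within 15 mm of where they were (((y of green_marker in the frame of index_plate above 0 m and value of joint swing_arm between 0.2218 and 0.3018 rad) or (y of green_marker in the frame of index_plate below 0 m and value of joint swing_arm between -0.3018 and -0.2218 rad)) and value of joint index_pin below 0.002 m and velocity of joint swing_arm between -0.03 and 0.03 rad/s and distance of each of big_bolt, big_nut, spanner from where it was at the start of the episode below 0.015 m); the robot touches nothing.
It fails at once if the ring is pinched or wrenched (more than 35 N between the fingers and the ring) (contact force between the fingers and index_pin above 35 N).
It fails at once if the bolt is disturbed (moved more than 20 mm) (distance of big_bolt from where it was at the start of the episode above 0.02 m).
It fails at once if the nut is disturbed (moved more than 20 mm) (distance of big_nut from where it was at the start of the episode above 0.02 m).
It fails at once if the spanner is disturbed (moved more than 20 mm) (distance of spanner from where it was at the start of the episode above 0.02 m).
It also fails if it takes over 45 s, if anything falls off the work surface, if the arm or the gripper's body presses on something with over 40 N, if the wrist force passes 120 N, or if a joint passes its speed limit or range.

## Working session

There is one attempt and no reset: what is moved stays moved. The work goes in short steps, Python scripts to look and compute and a tool call to move; the robot and the scene stay as the last step left them, time stands still between calls to the robot, and variables do not carry over. Pictures are saved under pics/ and viewed, at most 12 in all, crops included, and the job is handed in when it is done.

Besides the shell and the picture viewer there is one more tool, called after "Request:" by a JSON object that holds its "name" and its "arguments", one argument or row to a line. drive_tool: Moves the arm, as the interface text tells. Its arguments: {"type":"object","properties":{"steps":{"type":"array"},"grip_force":{"type":"number"}},"required":["steps"]}

```bash
mkdir -p pics; cat > h.py <<'E'
import numpy as np, cv2
from cell import observe, get_image, arm
from scipy.spatial.transform import Rotation as R
def cam(name):
    d=get_image(name); d['f']=240/np.tan(np.radians(d['vfov'])/2)
    a=np.array(d['attitude'],float)
    d['R']=a if a.shape==(3,3) else (R.from_rotvec(a).as_matrix() if a.size==3 else R.from_quat(a).as_matrix())
    d['o']=np.array(d['xyz']); return d
def ray(d,u,v):
    r=d['R']@np.array([(u-d['cx'])/d['f'],(v-d['cy'])/d['f'],1]); return r/np.linalg.norm(r)
def onz(d,u,v,z):
    r=ray(d,u,v); return d['o']+r*(z-d['o'][2])/r[2]
def proj(d,p):
    q=d['R'].T@(np.array(p)-d['o']); return q[:2]/q[2]*d['f']+[d['cx'],d['cy']]
def tri(d1,p1,d2,p2):
    A=[];b=[]
    for d,p in((d1,p1),(d2,p2)):
        r=ray(d,*p); P=np.eye(3)-np.outer(r,r); A.append(P); b.append(P@d['o'])
    x=np.linalg.solve(A[0]+A[1],b[0]+b[1]); return x
def save(d,n): cv2.imwrite('pics/'+n,cv2.cvtColor(d['image'],cv2.COLOR_RGB2BGR))
E
python3 - <<'E'
from h import *
for n in('scene','side'):
    d=cam(n); save(d,n+'0.png'); print(n,d['vfov'],d['o'],d['attitude'],d['cx'],d['cy'])
print(observe(), arm.tcp_to_grasp)
E
```

```text
scene 50.41517586444494 [ 0.03054074 -0.46305904  0.56088781] [-1.99339023  0.85076335 -0.46744466] 318.27199586275094 249.3498145226523
side 42.61962770927881 [ 0.23821794 -0.63214675  0.69629947] [-2.20567075  0.5456035  -0.24487875] 331.9680616441559 239.64240404327344
{'clock': 0.1, 'joints': array([-1.34159017,  0.43512302,  0.02499152,  1.57400871, -0.0115988 ,
        1.13400797, -0.07508917]), 'dq': array([-0.00246095, -0.00261651,  0.0008875 , -0.00157779,  0.00032129,
       -0.0001847 , -0.00086646]), 'joint_efforts': array([ 4.42510966e-03, -6.69134331e+01,  9.88743715e-01, -3.15146756e+01,
       -6.05080370e-02,  3.74399393e-02,  3.12598263e-05]), 'position': array([0.20350454, 0.59045133, 0.22604147]), 'ee_rot': array([-5.18911380e-01, -3.09834204e+00,  2.19697043e-03]), 'force': array([-0.3641382 ,  0.11197899,  0.82492754]), 'ft_torque': array([ 0.01117254, -0.02101425, -0.00011496]), 'gripper_force': 0.0, 'width': 1.0004850204504965} 0.0188
```

View pics/scene0.png

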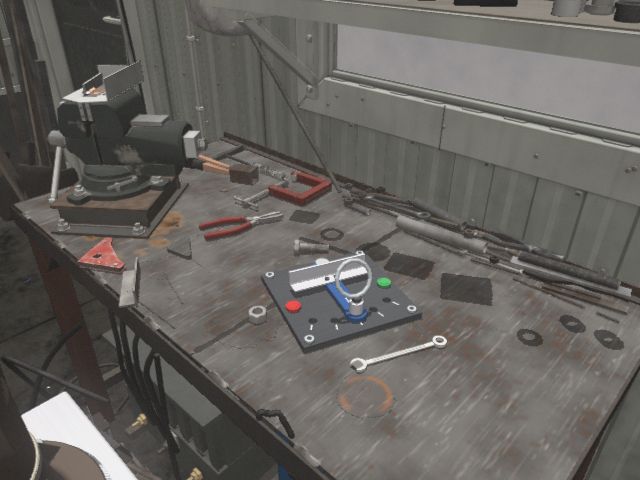

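View pics/side0.png

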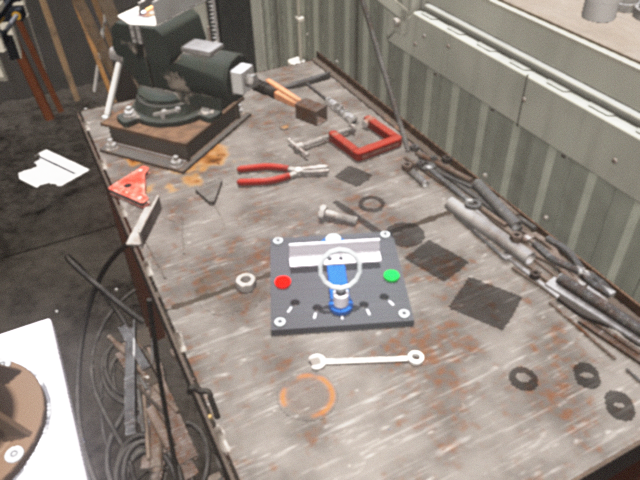

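The scene view shows the green disc at (384,282) and the red one at (293,306), with the ring at about (353,277). In the side view, green is at (391,275), red at (283,282) and the ring at (340,268). Green is on the side away from the robot. Next I'll measure these and check the finger shape in the wrist view.

```bash
python3 - <<'E'
from h import *
D={n:cam(n) for n in('scene','side')}
def cen(d,c):
    h=cv2.cvtColor(d['image'],cv2.COLOR_RGB2HSV)
    m=cv2.inRange(h,*{'g':((50,150,80),(75,255,255)),'r':((0,180,120),(8,255,255)),'b':((105,150,60),(125,255,255))}[c])
    m[:230]=0; m[330:]=0; m[:,:250]=0; m[:,450:]=0
    n,l,s,c=cv2.connectedComponentsWithStats(m); i=1+np.argmax(s[1:,4]); return c[i],s[i,4]
for n,d in D.items():
    for c in'gr':
        p,a=cen(d,c); print(n,c,p,a,onz(d,*p,0.007))
    print('attitude',d['R'][:,2])
s=D['side']
# ring mask fit: bright ring in crops
for n,(u,v) in (('scene',(353,277)),('side',(340,268))):
    d=D[n]; im=d['image'][v-60:v+80,u-90:u+90]; cv2.imwrite(f'pics/{n}_c.png',cv2.resize(im[:,:,::-1],(720,560),interpolation=cv2.INTER_CUBIC))
w=cam('wrist'); save(w,'wrist0.png'); print(w['o'],w['R'],w['vfov'])
E
```

```text
Traceback (most recent call last):
ValueError: attempt to get argmax of an empty sequence
```

```bash
cat > m.py <<'E'
from h import *
def cen(d,c):
    i=d['image'].astype(int); r,g,b=i[...,0],i[...,1],i[...,2]
    m={'g':g-np.maximum(r,b)>60,'r':r-np.maximum(g,b)>90,'b':b-np.maximum(r,g)>50}[c].astype(np.uint8)
    m[:230]=0; m[330:]=0; m[:,:250]=0; m[:,450:]=0
    n,l,s,c=cv2.connectedComponentsWithStats(m); i=1+np.argmax(s[1:,4]); return c[i],s[i,4]
E
python3 - <<'E'
from m import *
D={n:cam(n) for n in('scene','side')}
for n,d in D.items():
    for c in'gr':
        p,a=cen(d,c); print(n,c,p,a,onz(d,*p,0.019))
for n,(u,v) in (('scene',(353,277)),('side',(340,268))):
    d=D[n]; im=d['image'][v-60:v+80,u-90:u+90]; cv2.imwrite(f'pics/{n}_c.png',cv2.resize(im[:,:,::-1],(720,560),interpolation=cv2.INTER_CUBIC))
w=cam('wrist'); save(w,'wrist0.png'); print(w['o'],w['R'],w['vfov'])
E
```

```text
scene g [383.59756098 281.3902439 ] 82 [ 0.65581104 -0.02498706  0.019     ]
scene r [292.66666667 304.98198198] 111 [0.49407562 0.04483392 0.019     ]
side g [391.06586826 275.02994012] 167 [ 0.65505609 -0.02582962  0.019     ]
side r [282.18556701 281.41752577] 194 [0.49362034 0.04337    0.019     ]
[0.13557291 0.6137028  0.3835188 ] [[ 0.32574618  0.91193654  0.2495219 ]
 [ 0.94545669 -0.31390685 -0.08702953]
 [-0.00103877  0.26426168 -0.96445046]] 58.954124403964116
```

View pics/side_c.png

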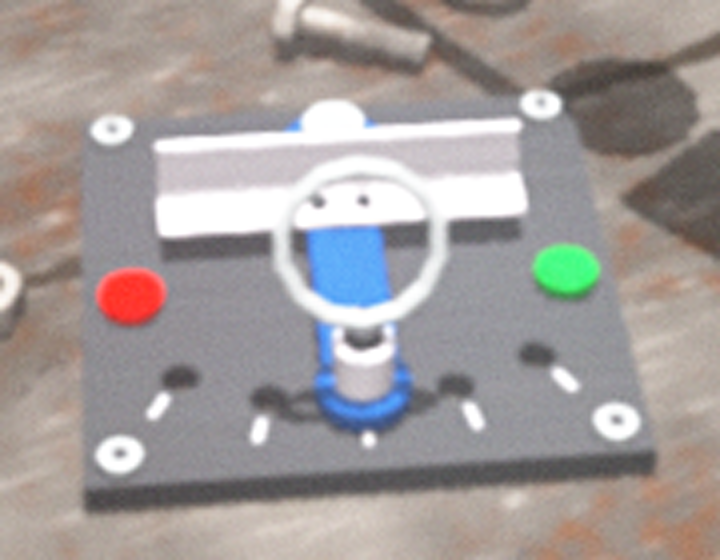

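View pics/wrist0.png

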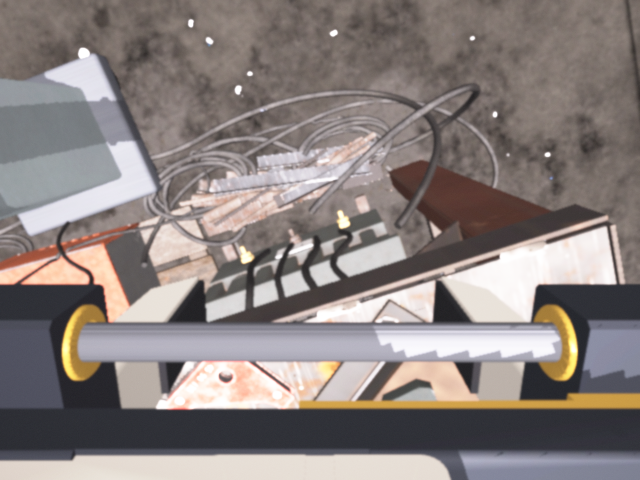

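The side crop shows a clear ring: centre near full-image (340,268.6), bottom on the collar over the pin. The wrist view shows open fingers closing roughly along the world's y. Next I'll check the ring position, the vise for clearance, and the loose parts.

```bash
python3 - <<'E'
from m import *
D={n:cam(n) for n in('scene','side')}
g=np.mean([onz(d,*cen(d,'g')[0],0.019) for d in D.values()],0); r=np.mean([onz(d,*cen(d,'r')[0],0.019) for d in D.values()],0)
y=(r-g)/np.linalg.norm(r-g); x=np.cross(y,[0,0,1]); piv=(g+r)/2+.08*x; piv[2]=0
print('x',x,'piv',piv, 'yaw deg',np.degrees(np.arctan2(x[1],x[0])))
P=lambda a,b,z: piv+a*x+b*y+np.array([0,0,z])
print('pin',P(-.14,0,0))
for a in(-.127,-.14): 
    print(a,P(a,0,.081),[proj(d,P(a,0,.081)) for d in D.values()])
s,e=D['scene'],D['side']
t=(g+r)/2
print('vise base',onz(s,150,235,0),onz(s,60,225,0), 'vise jaw',tri(s,(200,143),e,(243,77)),'toptip',tri(s,(141,62),e,(153,0)))
print('bolt',onz(s,320,247,.013),'nut',onz(s,257,313,.016),'spanner',onz(s,359,365,.004),onz(s,440,341,.004))
# ring: ellipse from bright low-saturation pixels in each view
for n,d,(u,v) in(('scene',s,(353,277)),('side',e,(340,268))):
    print(n,[tuple(np.round(proj(d,P(-.127+.013*k,0,.081+.027*k)),1)) for k in(1,-1)], [tuple(np.round(proj(d,P(-.127,.03*k,.081)),1)) for k in(1,-1)])
E
```

```text
x [ 0.39528937  0.91855665 -0.        ] piv [0.60626918 0.08281606 0.        ] yaw deg 66.71597735829533
pin [ 0.55092867 -0.04578187  0.        ]
-0.127 [ 0.55606743 -0.03384063  0.081     ] [array([352.67876877, 278.48283068]), array([339.25767411, 268.9680966 ])]
-0.14 [ 0.55092867 -0.04578187  0.081     ] [array([356.25490282, 282.80460113]), array([339.99494148, 274.90148993])]
vise base [0.46491663 0.46332227 0.        ] [0.34852227 0.64979329 0.        ] vise jaw [0.59421679 0.42498675 0.18711499] toptip [0.42834401 0.29922218 0.39364333]
bolt [0.6687901  0.14731095 0.013     ] nut [0.44035259 0.0753466  0.016     ] spanner [ 0.47556033 -0.11871677  0.004     ] [ 0.60559298 -0.17806841  0.004     ]
scene [(np.float64(349.7), np.float64(260.5)), (np.float64(355.6), np.float64(296.2))] [(np.float64(335.9), np.float64(282.7)), (np.float64(369.1), np.float64(274.3))]
side [(np.float64(338.5), np.float64(249.5)), (np.float64(340.0), np.float64(288.2))] [(np.float64(319.1), np.float64(270.1)), (np.float64(359.3), np.float64(267.8))]
```

View pics/scene_c.png

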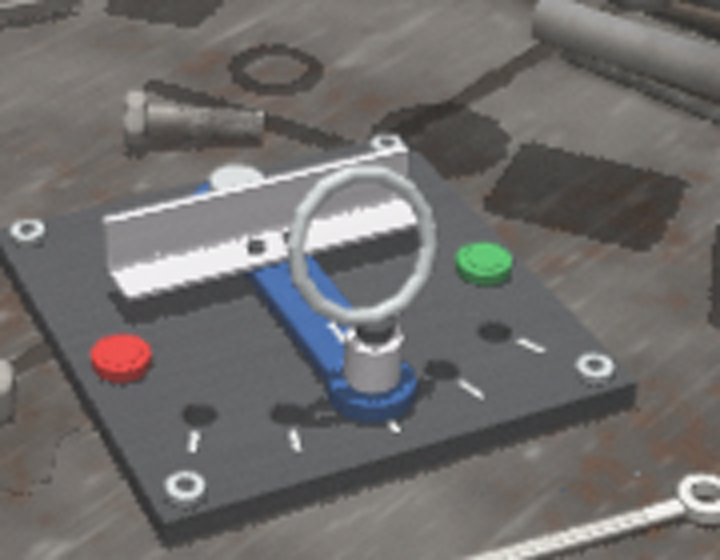

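The scene crop puts the ring centre at about full-image (353.8,278), against a predicted (352.7,278.5), so the pose is good to 1–2 mm. Now I'll move clear of the vise and hover over the jig.

Request:
{"name": "drive_tool", "arguments": {
  "steps": [
    [0,6,-33,9,0],
    [0,6,-33,9,0],
    [0,6,-33,9,0],
    [0,6,-33,9,0],
    [0,6,-33,9,0],
    [0,6,-33,9,0],
    [0,6,-33,9,0],
    [0,6,-33,9,-0.076],
    [0,27,-26,-7,0],
    [0,27,-26,-7,0],
    [0,27,-26,-7,0],
    [0,27,-26,-7,0],
    [0,27,-26,-7,0],
    [0,27,-26,-7,0],
    [0,27,-26,-7,0],
    [0,27,-26,-7,0],
    [0,27,-26,-7,0],
    [0,27,-26,-7,0],
    [0,27,-26,-7,0],
    [0,27,-26,-7,0]
  ]
}}

```text
clock: 2.12
position: [0.5768, 0.0136, 0.2144]
ee_rot: [0.635, 3.076, 0.0]
force: [1.1, 1.0, 0.2]
width: 0.999
gripper_force: 0.0
```

```bash
python3 - <<'E'
from m import *
d=cam('scene'); o=observe(); print(o['clock'],o['position'],o['ee_rot'],o['force'])
p=proj(d,o['position']); print(p); u,v=int(p[0]),int(p[1])
im=d['image'][max(v-90,0):v+110,max(u-130,0):u+130]; cv2.imwrite('pics/hov.png',cv2.resize(im[:,:,::-1],None,fx=3,fy=3,interpolation=cv2.INTER_CUBIC)); print(max(u-130,0),max(v-90,0))
E
```

```text
2.1667 [0.58053303 0.00670674 0.2133444 ] [ 0.64402272  3.07138572 -0.00639462] [ 4.02585669 -4.82542581  0.22812783]
[345.95493661 192.30651219]
215 102
```

View pics/hov.png

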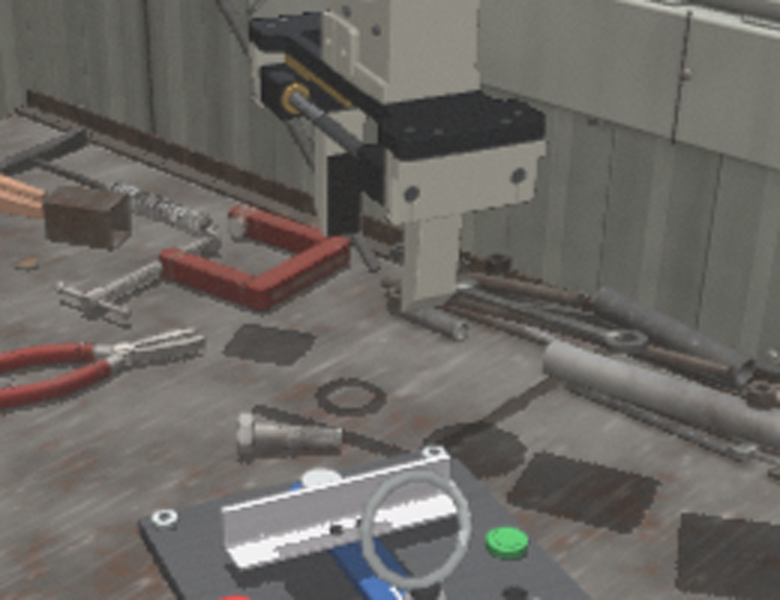

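The hover view shows the cream fingers, with a dark pad on the inner face at the tip of the far one (crop 328–362, 150–235). If the pad stands proud of the finger, its top edge is a ledge that can hook under the ring. I'll zoom in and project tool points to check.

```bash
python3 - <<'E'
from m import *
w=cam('wrist'); s=cam('scene'); o=observe(); print(o['clock'],o['position'],o['ee_rot'])
Rt=R.from_rotvec(o['ee_rot']).as_matrix(); T=lambda x,y,z:o['position']+Rt@np.array([x,y,z])/1000
print(Rt[:,1])
a=w['image'][240:420,60:580]; b=s['image'][130:190,300:380]
for y in(-65,-54,-46,46,54,65):
    for z in(0,-37.6,-60): print(y,z,[np.round(proj(w,T(x,y,z))).astype(int).tolist() for x in(-9.5,9.5)],[np.round(proj(s,T(x,y,z)),1).tolist() for x in(-9.5,9.5)])
a=cv2.resize(a,(780,270)); b=cv2.resize(s['image'][125:190,300:400],(500,325),interpolation=cv2.INTER_NEAREST)
c=np.zeros((600,780,3),np.uint8); c[:270]=a; c[272:597,:500]=b
cv2.imwrite('pics/fing.png',c[:,:,::-1])
E
```

```text
2.2667 [0.57663899 0.01175854 0.21389174] [-0.64360728 -3.07474472  0.0032637 ]
[ 0.40106762  0.9160461  -0.00207646]
-65 0 [[167, 314], [163, 269]] [[366.3, 208.4], [354.7, 210.7]]
-65 -37.6 [[126, 367], [119, 312]] [[367.5, 185.0], [355.6, 187.2]]
-65 -60 [[89, 414], [78, 351]] [[368.3, 170.4], [356.1, 172.5]]
-54 0 [[195, 314], [191, 269]] [[362.9, 205.2], [351.4, 207.5]]
-54 -37.6 [[161, 367], [155, 312]] [[364.0, 182.0], [352.2, 184.2]]
-54 -60 [[130, 414], [122, 351]] [[364.7, 167.6], [352.7, 169.6]]
-46 0 [[214, 314], [211, 269]] [[360.5, 203.0], [349.0, 205.3]]
-46 -37.6 [[186, 367], [181, 312]] [[361.6, 179.9], [349.8, 182.0]]
-46 -60 [[160, 414], [153, 351]] [[362.2, 165.5], [350.2, 167.6]]
46 0 [[443, 314], [447, 269]] [[335.4, 179.6], [324.7, 181.5]]
46 -37.6 [[476, 367], [482, 312]] [[335.7, 158.0], [324.8, 159.7]]
46 -60 [[506, 414], [515, 351]] [[335.9, 144.6], [324.9, 146.3]]
54 0 [[463, 314], [467, 269]] [[333.4, 177.8], [322.8, 179.6]]
54 -37.6 [[501, 367], [508, 312]] [[333.7, 156.3], [322.8, 158.0]]
54 -60 [[536, 414], [546, 351]] [[333.9, 142.9], [322.9, 144.6]]
65 0 [[490, 314], [495, 269]] [[330.7, 175.3], [320.2, 177.1]]
65 -37.6 [[536, 367], [544, 312]] [[331.0, 153.9], [320.2, 155.6]]
65 -60 [[577, 414], [589, 351]] [[331.1, 140.7], [320.2, 142.3]]
```

View pics/fing.png

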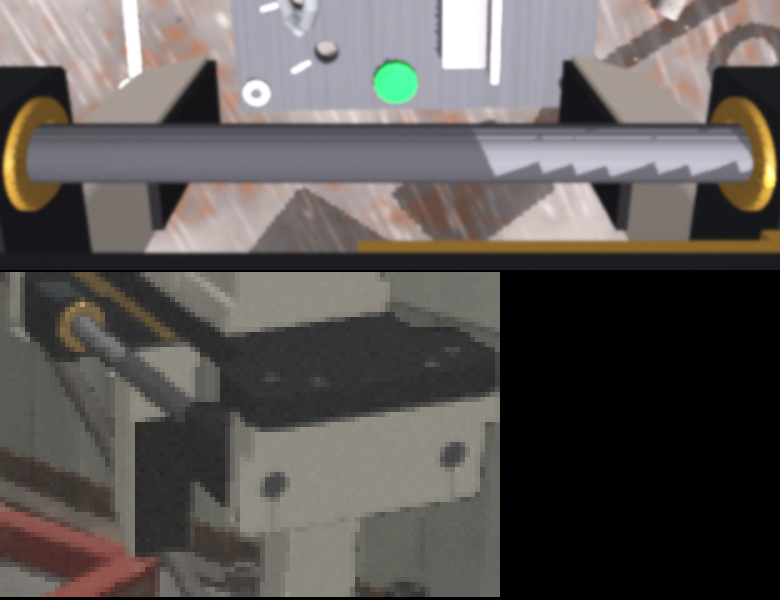

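The fingers view shows the dark pads reaching about 43 mm up from the tip and standing roughly 3 mm proud of the cream finger. That upper ledge can hook under the ring top from the pin's side. I'll descend to just above the ring and let the tool settle.

Request:
{"name": "drive_tool", "arguments": {
  "steps": [
    [0,0,0,-20,0],
    [0,0,0,-20,0],
    [0,0,0,-20,0],
    [0,0,0,-20,0],
    [0,0,0,-6,0],
    [0,0,0,0,0],
    [0,0,0,0,0],
    [0,0,0,0,0],
    [0,0,0,0,0]
  ]
}}

```text
clock: 3.02
position: [0.5764, 0.0151, 0.1301]
ee_rot: [0.636, 3.075, 0.001]
force: [-0.6, 0.3, -0.3]
width: 1.0
gripper_force: 0.0
```

```bash
python3 - <<'E'
from m import *
D={n:cam(n) for n in('scene','side')}; o=observe(); print(o['clock'],o['position'],o['ee_rot'],o['force'],o['width'])
rc=tri(D['scene'],(353.8,278.3),D['side'],(340,268.6)); print('ring tri',rc)
Rt=R.from_rotvec(o['ee_rot']).as_matrix(); x=np.array([.39529,.91856]); y=np.array([-.91856,.39529])
print('toolyaw',np.degrees(np.arctan2(Rt[1,1],Rt[0,1])))
rel=o['position'][:2]-rc[:2]; print('rel ring: x',rel@x,'y',rel@y)
for n,d in D.items(): print(n,proj(d,o['position']+Rt@[0,-.046,0]),proj(d,o['position']+Rt@[0,-.065,0]))
c=np.hstack([cv2.resize(D[n]['image'][v-65:v+55,u-40:u+60],(400,480),interpolation=cv2.INTER_CUBIC) for n,u,v in(('scene',350,260),('side',335,250))])
cv2.imwrite('pics/near.png',c[:,:,::-1])
E
```

```text
3.1167 [0.57617234 0.01503451 0.12971336] [6.35927289e-01 3.07500845e+00 1.17597103e-03] [-0.04774924  0.98445516 -0.28387474] 1.0015348254577483
ring tri [ 0.55650343 -0.03556796  0.08241851]
toolyaw 66.6313560321579
rel ring: x 0.054256323842757734 y 0.0019355801700700163
scene [351.27118364 251.1932993 ] [356.6229544  257.21611907]
side [338.17274579 240.84732047] [339.24990257 249.36150362]
```

View pics/near.png

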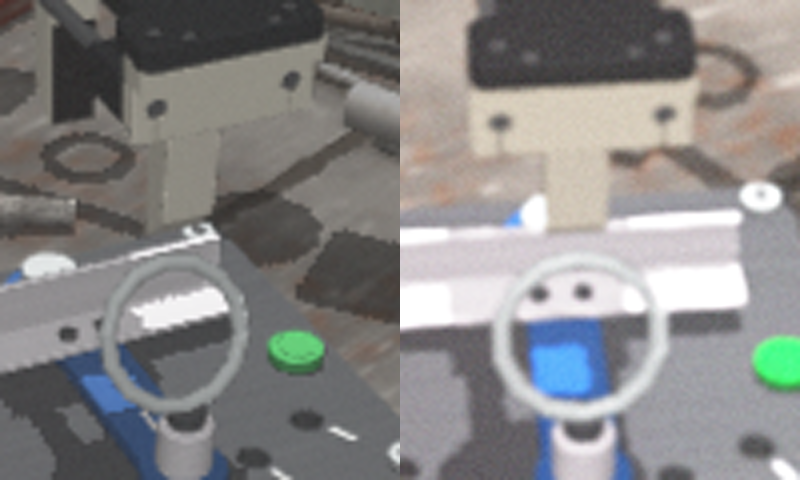

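The near view shows the fingertip centred over the ring: side crop 548–608, against a ring spanning 492–668. The back of the tip is chamfered. I'll make a small correction, then descend with the pad just on the pin's side of the ring top.

Request:
{"name": "drive_tool", "arguments": {
  "steps": [
    [0,1,-2.5,-8,0],
    [0,0,0,-10,0],
    [0,0,0,-10,0],
    [0,0,0,-10,0],
    [0,0,0,-10,0],
    [0,0,0,0,0],
    [0,0,0,0,0],
    [0,0,0,0,0]
  ]
}}

```text
clock: 3.78
position: [0.5768, 0.0123, 0.0808]
ee_rot: [0.636, 3.076, -0.0]
force: [-0.1, 0.7, -0.4]
width: 0.999
gripper_force: 0.0
```

Request:
{"name": "drive_tool", "arguments": {
  "steps": [
    [0,0,0,-8,0],
    [0,0,0,-8,0],
    [0,0,0,-3,0],
    [0,0,0,0,0],
    [0,0,0,0,0],
    [0,0,0,0,0]
  ]
}}

```text
clock: 4.28
position: [0.5767, 0.0124, 0.0618]
ee_rot: [0.636, 3.076, 0.0]
force: [-0.3, 0.5, -0.1]
width: 0.999
gripper_force: 0.0
```

Request:
{"name": "drive_tool", "arguments": {
  "steps": [
    [0,0.6,1.4,-1.5,0],
    [0,0.6,1.4,-1.5,0],
    [0,0.4,0.9,-1,0],
    [0,0,0,0,0],
    [0,0,0,0,0]
  ]
}}

```text
clock: 4.7
position: [0.5782, 0.0163, 0.0577]
ee_rot: [-0.636, -3.077, -0.0]
force: [0.4, 0.1, 0.7]
width: 0.997
gripper_force: 0.0
```

```bash
python3 - <<'E'
from m import *
D={n:cam(n) for n in('scene','side')}; o=observe(); print(o['clock'],o['position'],o['force'])
c=np.hstack([cv2.resize(D[n]['image'][v-65:v+55,u-40:u+60],(400,480),interpolation=cv2.INTER_CUBIC) for n,u,v in(('scene',350,270),('side',335,260))])
cv2.imwrite('pics/hook.png',c[:,:,::-1])
E
```

```text
4.8 [0.57823385 0.01608296 0.05776456] [-0.21475536 -0.22973057 -0.05614418]
```

View pics/hook.png

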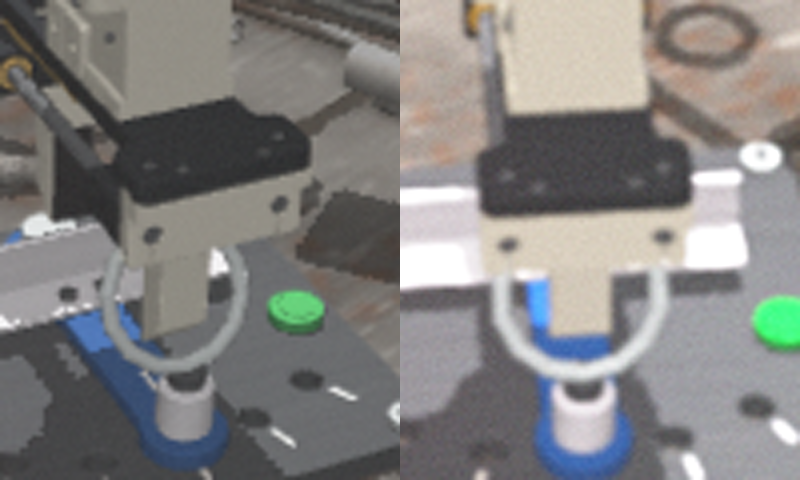

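The finger is through the ring, centred and in front of the ring top, with no contact yet. I'll keep moving towards +x (plate) until the finger meets the bar.

Request:
{"name": "drive_tool", "arguments": {
  "steps": [
    [0,0.4,0.9,0,0],
    [0,0.4,0.9,0,0],
    [0,0,0,0,0],
    [0,0,0,0,0]
  ]
}}

```text
clock: 5.13
position: [0.5791, 0.018, 0.0578]
ee_rot: [0.636, 3.076, 0.0]
force: [0.2, -1.2, -0.9]
width: 1.003
gripper_force: 0.0
```

Request:
{"name": "drive_tool", "arguments": {
  "steps": [
    [0,0.4,0.9,0,0],
    [0,0.4,0.9,0,0],
    [0,0,0,0,0],
    [0,0,0,0,0],
    [0,0,0,0,0]
  ]
}}

```text
clock: 5.55
position: [0.5795, 0.019, 0.0577]
ee_rot: [-0.637, -3.076, 0.001]
force: [-2.3, -4.3, -0.9]
width: 1.003
gripper_force: 2.4
```

Contact, at about 5 N along the arm. Now a slow lift, watching the vertical force.

Request:
{"name": "drive_tool", "arguments": {
  "steps": [
    [0,0,0,1,0],
    [0,0,0,1,0],
    [0,0,0,1,0],
    [0,0,0,1,0],
    [0,0,0,0,0],
    [0,0,0,0,0],
    [0,0,0,0,0]
  ]
}}

```text
clock: 6.13
position: [0.5791, 0.0191, 0.0611]
ee_rot: [-0.637, -3.075, 0.001]
force: [-1.2, -5.1, -5.9]
width: 1.0
gripper_force: 3.7
```

Request:
{"name": "drive_tool", "arguments": {
  "steps": [
    [0,0,0,1.5,0],
    [0,0,0,1.5,0],
    [0,0,0,1.5,0],
    [0,0,0,1.5,0],
    [0,0,0,0,0],
    [0,0,0,0,0],
    [0,0,0,0,0]
  ]
}}

```text
clock: 6.72
position: [0.5789, 0.0192, 0.067]
ee_rot: [-0.637, -3.075, 0.001]
force: [-0.3, -5.0, -5.8]
width: 0.996
gripper_force: 4.0
```

```bash
python3 - <<'E'
from m import *
D={n:cam(n) for n in('scene','side')}; o=observe(); print(o['clock'],o['position'],o['force'],o['gripper_force'])
c=np.hstack([cv2.resize(D[n]['image'][v-65:v+55,u-40:u+60],(400,480),interpolation=cv2.INTER_CUBIC) for n,u,v in(('scene',350,270),('side',335,260))])
cv2.imwrite('pics/lift.png',c[:,:,::-1])
E
```

```text
6.8167 [0.57891357 0.0191708  0.06700142] [-1.34696128 -4.47957762 -7.56928082] 4.031351262819953
```

View pics/lift.png

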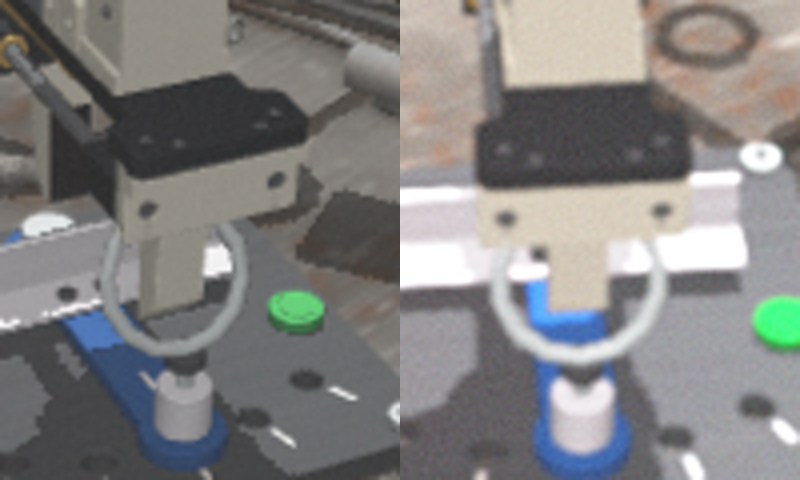

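The lift view shows the ring hooked and rising: its bottom went from crop row 375 to 360 in the side view, about 6–7 mm. I'll continue to about 15 mm, below the stop.

Request:
{"name": "drive_tool", "arguments": {
  "steps": [
    [0,0,0,1.5,0],
    [0,0,0,1.5,0],
    [0,0,0,1.5,0],
    [0,0,0,1.5,0],
    [0,0,0,1.5,0],
    [0,0,0,1.5,0],
    [0,0,0,0,0],
    [0,0,0,0,0],
    [0,0,0,0,0]
  ]
}}

```text
clock: 7.57
position: [0.5788, 0.0193, 0.076]
ee_rot: [-0.637, -3.075, 0.001]
force: [-1.7, -4.9, -8.5]
width: 0.999
gripper_force: 4.6
```

```bash
python3 - <<'E'
from m import *
o=observe(); p=o['position']; print(o['clock'],p,o['force'],o['gripper_force'])
piv=np.array([.60627,.08282]); v=p[:2]-piv
rv=R.from_rotvec(o['ee_rot']).as_matrix(); print('yaw',np.degrees(np.arctan2(rv[1,1],rv[0,1])))
for k in range(1,9):
    a=.2618*k/8; c,s=np.cos(a),np.sin(a); q=piv+[c*v[0]-s*v[1],s*v[0]+c*v[1]]; print(k,np.round(1000*(q-p[:2]),1))
E
```

```text
7.5667 [0.57883166 0.01925625 0.07604134] [-1.72437254 -4.92358586 -8.48788456] 4.645214786287397
yaw 66.60336581893817
1 [ 2.1 -0.9]
2 [ 4.2 -1.7]
3 [ 6.4 -2.4]
4 [ 8.5 -3. ]
5 [10.7 -3.6]
6 [12.9 -4.1]
7 [15.2 -4.6]
8 [17.4 -4.9]
```

The pin is held at about 15 mm of lift with 8.5 N, well under the limit. Now I'll swing the first half about the pivot.

Request:
{"name": "drive_tool", "arguments": {
  "steps": [
    [0,1.1,-0.5,0,0.0164],
    [0,1.0,-0.4,0,0.0164],
    [0,1.1,-0.4,0,0.0164],
    [0,1.0,-0.4,0,0.0164],
    [0,1.1,-0.4,0,0.0164],
    [0,1.1,-0.3,0,0.0164],
    [0,1.0,-0.3,0,0.0164],
    [0,1.1,-0.3,0,0.0164],
    [0,0,0,0,0],
    [0,0,0,0,0]
  ]
}}

```text
clock: 8.4
position: [0.5871, 0.0163, 0.0758]
ee_rot: [-0.434, -3.109, 0.001]
force: [-2.1, -5.3, -7.8]
width: 0.999
gripper_force: 4.8
```

```bash
cat > ang.py <<'E'
from m import *
def meas():
    d=cam('side'); s=cam('scene'); o=observe(); rv=R.from_rotvec(o['ee_rot']).as_matrix()
    print(o['clock'],o['position'],o['force'],'yaw',np.degrees(np.arctan2(rv[1,1],rv[0,1])))
    piv=np.array([.60627,.08282]); e=[]
    # pin-side end of the blue bar: blue pixels cast on z=0.021, farthest from pivot
    for c in(d,s):
        i=c['image'].astype(int); m=(i[...,2]-np.maximum(i[...,0],i[...,1])>35).astype(np.uint8); m[:240]=0;m[330:]=0;m[:,:270]=0;m[:,430:]=0
        vv,uu=np.nonzero(m); P=np.array([onz(c,u,v,.02)[:2] for u,v in zip(uu,vv)])-piv
        r=np.hypot(*P.T); k=(r>.125)&(r<.17); a=np.degrees(np.arctan2(-P[k,1],-P[k,0]))
        e.append((k.sum(),round(a.min(),2),round(a.max(),2),round((a.min()+a.max())/2,2)))
    print('arm direction deg (home 66.72)',e); return d,s
if __name__=='__main__': meas()
E
python3 ang.py
```

```text
8.5 [0.58708624 0.01627361 0.07584796] [-0.76055776 -5.18127207 -8.54359492] yaw 74.1121243297136
arm direction deg (home 66.72) [(np.int64(222), np.float64(66.57), np.float64(81.84), np.float64(74.2)), (np.int64(21), np.float64(69.34), np.float64(79.35), np.float64(74.34))]
```

The arm direction reads 74.2°, which is the halfway point, and the hook is still holding. Now the second half.

Request:
{"name": "drive_tool", "arguments": {
  "steps": [
    [0,1.1,-0.3,0,0.0164],
    [0,1.1,-0.3,0,0.0164],
    [0,1.1,-0.3,0,0.0164],
    [0,1.1,-0.2,0,0.0164],
    [0,1.2,-0.3,0,0.0164],
    [0,1.1,-0.2,0,0.0164],
    [0,1.1,-0.2,0,0.0164],
    [0,1.1,-0.1,0,0.0164],
    [0,0,0,0,0],
    [0,0,0,0,0],
    [0,0,0,0,0]
  ]
}}

```text
clock: 9.42
position: [0.5962, 0.0143, 0.0759]
ee_rot: [-0.229, -3.131, 0.001]
force: [-0.9, -4.5, -8.4]
width: 1.005
gripper_force: 4.9
```

```bash
python3 ang.py
```

```text
9.5167 [0.59617982 0.014291   0.07586047] [-0.79855018 -6.06364598 -7.44507771] yaw 81.62518133334491
arm direction deg (home 66.72) [(np.int64(220), np.float64(73.88), np.float64(89.36), np.float64(81.62)), (np.int64(23), np.float64(75.51), np.float64(86.07), np.float64(80.79))]
```

The arm is at about 14.9°, within the drop-in tolerance. Lowering.

Request:
{"name": "drive_tool", "arguments": {
  "steps": [
    [0,0,0,-2,0],
    [0,0,0,-2,0],
    [0,0,0,-2,0],
    [0,0,0,-2,0],
    [0,0,0,-2,0],
    [0,0,0,-2,0],
    [0,0,0,-2,0],
    [0,0,0,-2,0],
    [0,0,0,-2,0],
    [0,0,0,0,0],
    [0,0,0,0,0],
    [0,0,0,0,0]
  ]
}}

```text
clock: 10.52
position: [0.5965, 0.0143, 0.0583]
ee_rot: [-0.229, -3.132, 0.001]
force: [-1.6, -4.8, -5.6]
width: 1.0
gripper_force: 3.5
```

```bash
python3 - <<'E'
from ang import *
d,s=meas()
c=np.hstack([cv2.resize(D['image'][v-65:v+55,u-40:u+60],(400,480),interpolation=cv2.INTER_CUBIC) for D,u,v in((s,360,270),(d,345,260))])
cv2.imwrite('pics/drop.png',c[:,:,::-1])
E
```

```text
10.6167 [0.59642666 0.01426712 0.05825722] [-1.15140251 -4.52533905 -5.0764842 ] yaw 81.62567102616454
arm direction deg (home 66.72) [(np.int64(223), np.float64(73.69), np.float64(89.36), np.float64(81.52)), (np.int64(23), np.float64(75.44), np.float64(87.66), np.float64(81.55))]
```

Request:
{"name": "drive_tool", "arguments": {
  "steps": [
    [0,0,0,-1.5,0],
    [0,0,0,-1.5,0],
    [0,0,0,-1,0],
    [0,0,0,0,0],
    [0,0,0,0,0],
    [0,0,0,0,0]
  ]
}}

```text
clock: 11.12
position: [0.5977, 0.0142, 0.0553]
ee_rot: [0.229, 3.132, -0.001]
force: [-1.8, -6.1, 0.9]
width: 1.003
gripper_force: 2.6
```

The vertical load has gone, so the pin is home. I'll back the finger out along the reverse of the entry path.

Request:
{"name": "drive_tool", "arguments": {
  "steps": [
    [0,-0.15,-1,0,0],
    [0,-0.15,-1,0,0],
    [0,-0.2,-1.3,1.8,0],
    [0,-0.2,-1.3,1.8,0],
    [0,-0.2,-1.3,1.8,0],
    [0,0,0,0,0],
    [0,0,0,0,0],
    [0,0,0,0,0]
  ]
}}

```text
clock: 11.78
position: [0.5963, 0.0091, 0.0602]
ee_rot: [0.228, 3.133, 0.0]
force: [0.5, -0.4, -0.1]
width: 0.997
gripper_force: 0.0
```

```bash
python3 - <<'E'
from ang import *
d,s=meas()
o=observe()['position'][:2]; a=np.radians(15); c,q=np.cos(a),np.sin(a); p=np.array([.60627,.08282]); v=np.array([.557,-.0335])-p
rc=p+[c*v[0]-q*v[1],q*v[0]+c*v[1]]; u=np.radians(81.7); w=o-rc; print('rel ring',w@[np.cos(u),np.sin(u)],w@[-np.sin(u),np.cos(u)])
c=np.hstack([cv2.resize(D['image'][v-65:v+55,u-40:u+60],(400,480),interpolation=cv2.INTER_CUBIC) for D,u,v in((s,360,270),(d,345,260))])
cv2.imwrite('pics/out.png',c[:,:,::-1])
E
```

```text
11.8833 [0.59625885 0.00905388 0.06005961] [-0.33790675 -0.04870787 -0.38227476] yaw 81.67142592648223
arm direction deg (home 66.72) [(np.int64(222), np.float64(73.88), np.float64(89.71), np.float64(81.79)), (np.int64(31), np.float64(75.44), np.float64(88.87), np.float64(82.16))]
rel ring 0.05188356294001891 1.5693565505747915e-05
```

No forces, and the same clearance as on entry. Raising gently.

Request:
{"name": "drive_tool", "arguments": {
  "steps": [
    [0,0,0,2,0],
    [0,0,0,2,0],
    [0,0,0,2,0],
    [0,0,0,2,0],
    [0,0,0,0,0],
    [0,0,0,0,0]
  ]
}}

```text
clock: 12.38
position: [0.5965, 0.0089, 0.0683]
ee_rot: [0.228, 3.133, 0.0]
force: [-0.2, 0.2, 0.3]
width: 1.001
gripper_force: 0.0
```

Request:
{"name": "drive_tool", "arguments": {
  "steps": [
    [0,0,0,8,0],
    [0,0,0,8,0],
    [0,0,0,8,0],
    [0,0,0,12,0],
    [0,0,0,15,0],
    [0,0,0,20,0],
    [0,0,0,20,0],
    [0,0,0,20,0],
    [0,0,0,20,0],
    [0,0,0,20,0],
    [0,0,0,0,0],
    [0,0,0,0,0],
    [0,0,0,0,0]
  ]
}}

```text
clock: 13.47
position: [0.5961, 0.009, 0.2194]
ee_rot: [0.228, 3.133, 0.0]
force: [0.0, -0.3, -0.1]
width: 0.999
gripper_force: 0.0
```

```bash
python3 - <<'E'
from ang import *
d,s=meas()
a=np.radians(15); c,q=np.cos(a),np.sin(a); p=np.array([.60627,.08282]); v=np.array([.557,-.0335])-p
rc=np.r_[p+[c*v[0]-q*v[1],q*v[0]+c*v[1]],0]; ux=np.array([np.cos(np.radians(81.7)),np.sin(np.radians(81.7)),0])
for z in(.081,.091): print('bar top/bottom at centre z',z,[(n,np.round(proj(D,rc+ux*.013*k+[0,0,z+.027*k]),1)) for k in(1,-1) for n,D in(('scene',s),('side',d))])
c=np.hstack([cv2.resize(D['image'][v-65:v+55,u-40:u+60],(400,480),interpolation=cv2.INTER_CUBIC) for D,u,v in((s,360,270),(d,345,260))])
cv2.imwrite('pics/fin.png',c[:,:,::-1])
E
```

```text
13.5667 [0.59572705 0.00896279 0.21854139] [-0.24604917  0.19214093 -0.08690242] yaw 81.6648736790619
arm direction deg (home 66.72) [(np.int64(227), np.float64(73.88), np.float64(89.82), np.float64(81.85)), (np.int64(34), np.float64(76.43), np.float64(88.97), np.float64(82.7))]
bar top/bottom at centre z 0.081 [('scene', array([364.9, 255.1])), ('side', array([358.4, 246.3])), ('scene', array([374. , 289.1])), ('side', array([364. , 284.1]))]
bar top/bottom at centre z 0.091 [('scene', array([365.2, 250. ])), ('side', array([358.5, 241.1])), ('scene', array([374.3, 284.2])), ('side', array([364.2, 279.3]))]
```

View pics/fin.png

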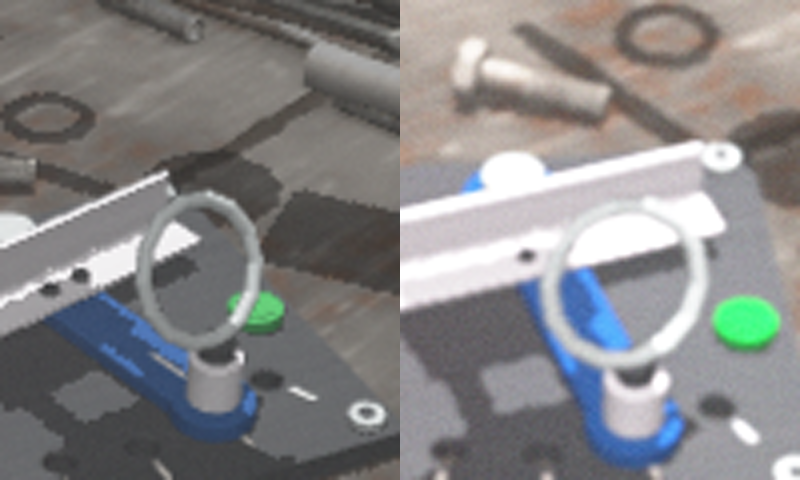

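In the final view the ring top is at side row 246.3 and its bottom at about 285. That matches the prediction for the pin home (246.3 and 284.1), against 241 and 279 if it were resting on the plate. The arm is at about +15° towards green and the robot is clear, so I'll hand in.

```bash
python3 -c "
from cell import arm
print(arm.sign_off())"
```

```text
the job is handed in; nothing more can be done
None
```

The swing arm is one hole towards the green marker (about 15°) and the cameras show the pin fully home. I hooked the ring with the finger's pad ledge at roughly 10 N, did not pinch it, left the bolt, nut and spanner alone, and handed the job in at about 13.6 s; no verdict came back.

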